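# Stand the capped amber bottles on their own coasters

## Task

Pick out the four capped amber glass bottles and stand each upright in the middle of its own white coaster: the big, medium and small round bottles on the big, medium and small round coasters, and the flat-sided flask on the oblong coaster with its long side along the coaster's long side. Leave the open amber tumbler and the white jar where they are.

Things in the scene. Friction and masses are not known exactly. Their poses are not given: they have to be found in the camera images.
- big_bottle_mid (a point): loose amber glass round bottle, the biggest of three with a black twist cap, standing upright; diameter 56 mm up to 52 mm above its underside, then a shoulder and a 34 mm cap, 78 mm tall in all; 120 to 220 g. The point is on its axis, half-way up (39 mm above its underside); z along its axis, up
- medium_bottle_mid (a point): loose amber glass round bottle, the middle one of three with a black twist cap, standing upright; diameter 44 mm up to 48 mm above its underside, then a shoulder and a 28 mm cap, 72 mm tall in all; 80 to 150 g. The point is on its axis, half-way up (36 mm above its underside); z along its axis, up
- small_bottle_mid (a point): loose amber glass round bottle, the smallest of three with a black twist cap, standing upright; diameter 32 mm up to 45 mm above its underside, then a shoulder and a 22 mm cap, 66 mm tall in all; 45 to 81 g. The point is on its axis, half-way up (33 mm above its underside); z along its axis, up
- flask_mid (a point): loose amber glass flat-sided oblong flask with a black twist cap, standing upright; 60 mm (its x) by 36 mm (its y) with rounded edges up to 47 mm above its underside, then a shoulder and a 25 mm cap, 70 mm tall in all; 95 to 176 g. The point is on its axis, half-way up (35 mm above its underside); z along its axis, up, x along the long side
- big_coaster: flat white ceramic disc, diameter 86 mm, the biggest of three round coasters, 5 mm thick, plain flat top without a rim, fixed to the shelf; origin at the centre of its underside, on the shelf top (its top is 5 mm higher)
- medium_coaster: flat white ceramic disc, diameter 72 mm, the middle one of three round coasters, 5 mm thick, plain flat top without a rim, fixed to the shelf; origin at the centre of its underside, on the shelf top (its top is 5 mm higher)
- small_coaster: flat white ceramic disc, diameter 58 mm, the smallest of three round coasters, 5 mm thick, plain flat top without a rim, fixed to the shelf; origin at the centre of its underside, on the shelf top (its top is 5 mm higher)
- oblong_coaster: flat white ceramic oblong coaster, 88 mm (its x) by 64 mm (its y), 5 mm thick, plain flat top without a rim, fixed to the shelf; origin at the centre of its underside, on the shelf top (its top is 5 mm higher); x along the long side
- tumbler_mid (a point): loose open amber glass tumbler without a cap, diameter 56 mm at the rim, 60 mm tall; to be left alone. The point is on its axis, 30 mm above its underside
- jar_mid (a point): loose white plastic jar with a dark grey metal lid, diameter 52 mm, 54 mm tall; to be left alone. The point is on its axis, 27 mm above its underside
There are look-alikes about, which are no part of the job. What is shaped like the big_coaster but green is not meant.

How it is judged:
At the end, for the whole second after the job is handed in: Each of the four bottles stands upright (within 0.1 rad), released and at rest on its own coaster, its axis within 12 mm of the coaster's centre; the flask's long side is within 0.26 rad of the oblong coaster's, either way round (horizontal distance between big_bottle_mid and big_coaster below 0.012 m and height (world z) of big_bottle_mid between 0.041 and 0.047 m and angle between each of big_bottle_mid, medium_bottle_mid, small_bottle_mid, flask_mid's own z axis and vertical below 0.1 rad and linear speed of each of big_bottle, medium_bottle, small_bottle, flask below 0.02 m/s and horizontal distance between medium_bottle_mid and medium_coaster below 0.012 m and height (world z) of medium_bottle_mid between 0.038 and 0.044 m and horizontal distance between small_bottle_mid and small_coaster below 0.012 m and height (world z) of small_bottle_mid between 0.035 and 0.041 m and horizontal distance between flask_mid and oblong_coaster below 0.012 m and height (world z) of flask_mid between 0.037 and 0.043 m and angle between the x axis of flask_mid and the x axis of oblong_coaster, either way round below 0.26 rad); the robot touches nothing.
It fails at once if the open amber tumbler is moved more than 20 mm or tipped (distance of tumbler_mid from where it was at the start of the episode above 0.02 m or angle between tumbler_mid's own z axis and vertical above 0.3 rad).
It fails at once if the white jar is moved more than 20 mm or tipped (distance of jar_mid from where it was at the start of the episode above 0.02 m or angle between jar_mid's own z axis and vertical above 0.3 rad).
It also fails if it takes over 115 s, if anything falls off the work surface, if the arm or the gripper's body presses on something with over 40 N, if the wrist force passes 120 N, or if a joint passes its speed limit or range.

## Robot

A 7-joint arm with a two-finger parallel gripper is mounted at the origin on the work surface. World frame = base frame: x ahead of the robot, y to its left, z up, the work surface at z = 0. Lengths are in m, angles in rad, forces in N, time in s.
With the tool pointing down it reaches from about 0.425 to 0.875 m from the base axis. Payload 4.7 kg.
Tool frame: the origin (TCP) lies midway between the tips of the shut fingers; the grasp point (between the pads) lies 19 mm behind it (robot.grip_depth is the distance from the TCP to the grasp point, in m); y points along the fingers, z is the direction in which the jaws open and shut, and the axes are right-handed (so a half turn about y gives the same grasp; the last joint's range is limited). The gripper opens to 87 mm and grips with 3 to 60 N. Pads are 19 mm wide; open, the fingers measure 117 mm over their backs; the gripper's body (75 mm by 190 mm) begins 51 mm behind the grasp point.
Start: joints at [1.152, 0.321, -0.07, 1.45, 0.023, 1.371, -0.057], TCP at [0.273, -0.59, 0.223] pointing down, gripper open.
Joint ranges: [-2.86, 2.86], [-0.3, 2.09], [-1.38, 1.24], [0.06, 2.45], [-1.56, 4.7], [0.09, 2.05], [-2.69, 2.69]. Speed limits (rad/s): [2.57, 2.57, 3.14, 3.14, 3.14, 3.14, 3.14].

## Interface

Orientations are given as a unit quaternion [x, y, z, w].
In Python, from plant import robot gives the robot as it stands. The module is installed in compiled form; this text tells all that it offers.
- The arm moves only by the tool step_arm, never from a script. Its argument "rows" is one flat list of numbers, 7 for each row, row after row: the gripper command: -1 is fully open, 1 is shut, values between are in proportion, then the shift along the tool's x, y, z in cm, then the turn, a rotation vector about the tool's x, y, z in rad. In form: [gripper, tx, ty, tz, wx, wy, wz, gripper, tx, ty, tz, wx, wy, wz, ...]. A call has 1 to 10 rows; each row shifts and turns the commanded pose from where the row before left it, along the tool's axes as they then stand; what a row does not reach is not made up. A row lasts 1/8 s, in which the tool goes at most 62.5 mm and 10.7 degrees, less where a joint would pass 70% of its speed; a pose out of reach is approached as far as the arm can. A call is refused whole if a number of a shift passes 6.25 or a number of a turn 0.188, either way. A call with a gripper value outside its range is refused whole. The fingers move at their own pace and stop on an object; "squeeze" is the grip in N (left out, the last holds). Time passes only in rows, so rows that do not move let the fingers close. It gives the time, the measured TCP pose, the force and the opening at its end, in the units of the state.
- robot.observe(): the state, without advancing time (a new reading comes with each control period).
- robot.get_image(name): name is "side" or "top" or "wrist"; returns a dict with "image" (400x640x3 uint8, red, green, blue), "vertical_fov" (degrees; the focal length in pixels is half the picture's height over the tangent of half this angle, whatever the lens; pixels are square), "cx", "cy" (the principal point, pixels), "position" and "attitude" of the camera in the world. Camera axes: x right, y down, z forward; pixel columns grow to the right and rows downward; lengths in m; the calibration is good to about 2 mm. A picture is of the moment at which its call begins. There is no depth.
- robot.sign_off(): hands the job in, once; it reports no verdict.
The state is a dict: "t": time; "q": joint angles; "joint_vel": joint speeds; "joint_efforts": joint torques, N m; "tcp_pos": TCP position; "tcp_rot": TCP orientation; "contact_force": force on the tool from outside, world axes, zero at the start; "moment": the same for the moment, N m; "width": opening from 0.0 (shut) to 1.0 (fully open).
Only numpy, scipy, OpenCV 4.12 (cv2) and the standard library are available. Lean on these libraries where they do the work, as an engineer would, in place of code of your own. Each camera call takes 0.05 s, during which the arm holds its last target.

## Working session

There is one attempt and no reset: what is moved stays moved. The work goes in short steps, Python scripts to look and compute and a tool call to move; the robot and the scene stay as the last step left them, time stands still between calls to the robot, and variables do not carry over. Pictures are saved under pics/ and viewed, and the job is handed in when it is done.

Besides the shell and the picture viewer there is one more tool, called after "Request:" in YAML: its name, and indented under it one key for each argument. step_arm: Moves the arm, as the interface text tells. Its arguments: {"type":"object","properties":{"rows":{"type":"array","items":{"type":"number"}},"squeeze":{"type":"number"}},"required":["rows"]}

```bash
mkdir -p pics
cat > h.py <<'E'
import numpy as np, cv2
from plant import robot
from scipy.spatial.transform import Rotation as R
def grab(n,f):
    d=robot.get_image(n); cv2.imwrite('pics/'+f,d['image'][:,:,::-1]); 
    import pickle; d2=dict(d); pickle.dump(d2,open('pics/'+f+'.pkl','wb')); return d
def load(f):
    import pickle; return pickle.load(open('pics/'+f+'.pkl','rb'))
def cam(d):
    f=200/np.tan(np.radians(d['vertical_fov'])/2); a=np.array(d['attitude'])
    M=R.from_quat(a).as_matrix() if a.size==4 else a.reshape(3,3)
    return f,M,np.array(d['position'])
def px2w(d,u,v,z):
    f,M,p=cam(d); r=M@np.array([(u-d['cx'])/f,(v-d['cy'])/f,1]); return p+r*(z-p[2])/r[2]
def w2px(d,P):
    f,M,p=cam(d); c=M.T@(np.array(P)-p); return c[0]/c[2]*f+d['cx'],c[1]/c[2]*f+d['cy']
E
python3 - <<'E'
from h import *
for n in ['side','top','wrist']:
    d=grab(n,n+'0.png'); print(n,{k:v for k,v in d.items() if k!='image'})
print(robot.observe(),robot.grip_depth)
E
```

```text
side {'vertical_fov': 55.494575072469345, 'cx': 317.37775417493265, 'cy': 198.2742603535252, 'position': array([0.06281478, 0.59969543, 0.55455726]), 'attitude': array([-0.29700871,  0.8335336 , -0.44274395,  0.14486321])}
top {'vertical_fov': 44.214071516802875, 'cx': 313.2474705721256, 'cy': 201.13215952652715, 'position': array([ 0.43397476, -0.00399799,  1.31000857]), 'attitude': array([-0.70554501,  0.70768371, -0.02529969,  0.02738501])}
wrist {'vertical_fov': 71.97222222055605, 'cx': 318.5213981812794, 'cy': 199.8228945461298, 'position': array([ 0.34018687, -0.55887441,  0.3832344 ]), 'attitude': array([ 0.83471732, -0.53331856, -0.07494424,  0.11489855])}
{'t': 0.15, 'q': array([ 1.15208215,  0.3216354 , -0.07011736,  1.4513864 ,  0.02262341,
        1.37087723, -0.05690153]), 'joint_vel': array([ 1.09614944e-03, -2.10619491e-03,  1.57139491e-03, -3.05158621e-03,
       -1.40371763e-04, -7.94576719e-05, -9.46257462e-06]), 'joint_efforts': array([ 5.94536482e-05, -4.91796219e+01, -4.04531909e-01, -3.12879467e+01,
       -6.39537117e-02,  4.03972110e-02,  1.51053409e-04]), 'tcp_pos': array([ 0.27240907, -0.58967569,  0.22172853]), 'tcp_rot': array([-0.15200212,  0.69112461, -0.6900935 ,  0.15170068]), 'contact_force': array([ 0.06668111,  0.9084324 , -0.13976226]), 'moment': array([-0.00432819, -0.02606522,  0.02332075]), 'width': 0.9984177821905493} 0.0187
```

View pics/top0.png

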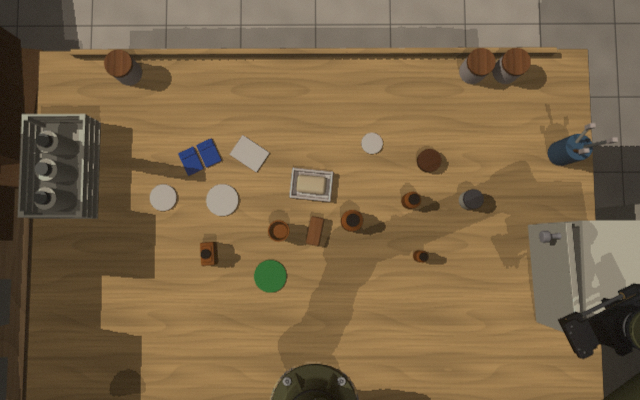

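View pics/side0.png

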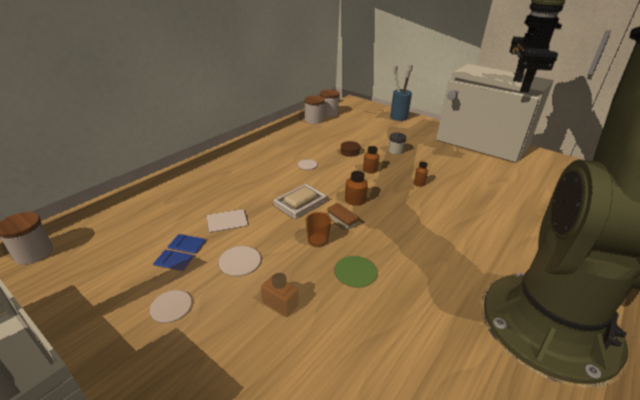

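View pics/wrist0.png

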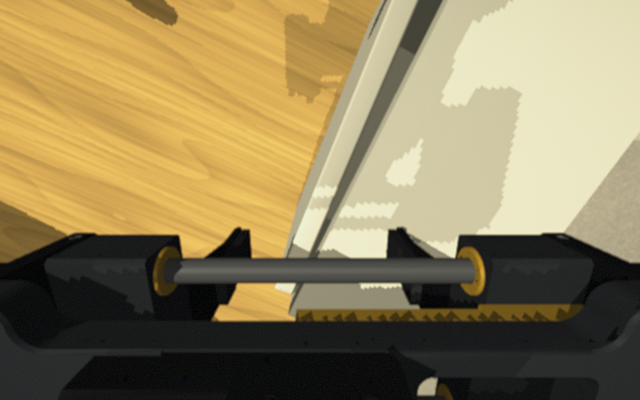

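The top view shows the scene; I'll enlarge it to identify the objects.

Run:
```python
import cv2
i=cv2.imread('pics/top0.png')
cv2.imwrite('pics/top0L.png',cv2.resize(i[120:300,140:300],None,fx=4.5,fy=3.3*4.5/4.5 if 0 else 3.3) if 0 else cv2.resize(i[130:300,140:330],None,fx=3.5,fy=3.5,interpolation=cv2.INTER_CUBIC))
cv2.imwrite('pics/top0R.png',cv2.resize(i[120:280,260:500],None,fx=3.3,fy=3.3,interpolation=cv2.INTER_CUBIC))
```

```text
(no output)
```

View pics/top0L.png

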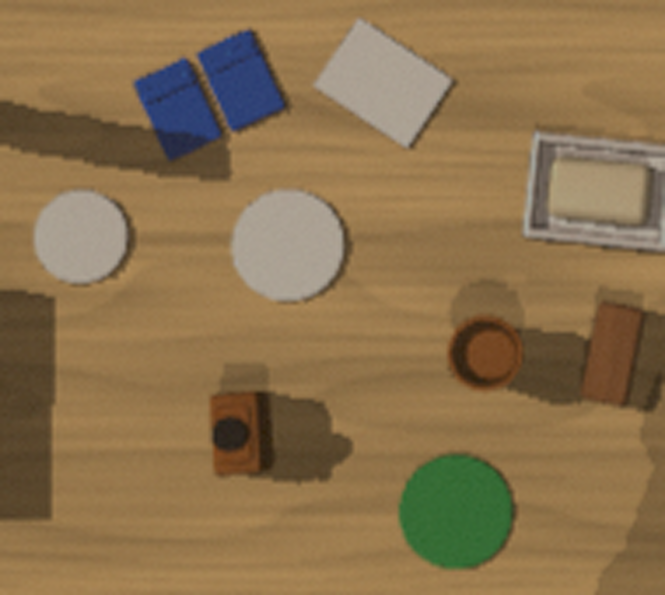

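View pics/top0R.png

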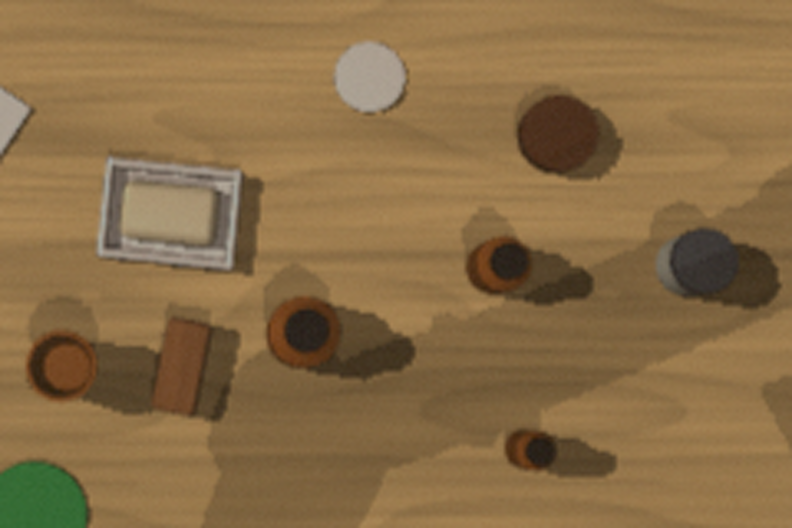

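Run:
```python
from h import *
d=load('top0.png'); s=load('side0.png')
for n,u,v,z in [('flaskcap',206,254,.07),('bigcap',353,220.3,.078),('medcap',414.5,199.1,.072),('smallcap',423.9,256.7,.066),('tumbler',278.5,230.6,.06),('jar',473.3,199.4,.054)]:
    p=px2w(d,u,v,z); print(n,p.round(4),'side px',np.round(w2px(s,p),1))
for a,b in [((211,398),(216,475)),((260,393),(268,470))]:
    P=[px2w(d,x/3.5+140,y/3.5+130,.047)for x,y in(a,b)]; e=P[1]-P[0]; print('flask edge',np.degrees(np.arctan2(e[1],e[0])),np.linalg.norm(e))
im=d['image'].astype(int)
m=((im.min(2)>125)&(im.max(2)-im.min(2)<40)).astype(np.uint8)
n,l,st,c=cv2.connectedComponentsWithStats(m)
for i in range(1,n):
    x,y,w,h,a=st[i]
    if a>150 and 120<y<270 and 140<x<400:
        cs,_=cv2.findContours((l==i).astype(np.uint8),0,1); cc=max(cs,key=cv2.contourArea)
        W=np.array([px2w(d,*q[0],.005)[:2] for q in cc],np.float32)
        r=cv2.minAreaRect(W*1000)
        bp=cv2.boxPoints(r); e1=bp[1]-bp[0]; e2=bp[2]-bp[1]; L=e1 if np.linalg.norm(e1)>np.linalg.norm(e2) else e2
        print(st[i],'cent',px2w(d,*c[i],.005).round(4),'rect',np.round(r[0],1),np.round(r[1],1),'longdir deg',np.degrees(np.arctan2(L[1],L[0])).round(1))
```

```text
flaskcap [0.3945 0.2688 0.07  ] side px [280.7 276.3]
bigcap [ 0.4776 -0.0998  0.078 ] side px [358.7 173.4]
medcap [ 0.5307 -0.2557  0.072 ] side px [373.4 147.3]
smallcap [ 0.3861 -0.2779  0.066 ] side px [424.1 162.7]
tumbler [0.4527 0.0879 0.06  ] side px [319.1 218.8]
jar [ 0.5309 -0.4096  0.054 ] side px [398.9 135.4]
flask edge -175.46134550558602 0.05606509662406683
flask edge -173.36407440497922 0.0562913181665626
[362 133  20  21 327] cent [ 0.6878 -0.1566  0.005 ] rect [ 687.2 -156.9] [50.9 54.3] longdir deg -0.6
[230 136  38  36 730] cent [0.6605 0.1718 0.005 ] rect [660.6 171.7] [85.7 61.1] longdir deg 56.1
[290 168  43  33 235] cent [0.5709 0.0016 0.005 ] rect [576.8   6.7] [107.6  77. ] longdir deg 84.0
[150 185  26  26 525] cent [0.5433 0.4012 0.005 ] rect [542.5 401. ] [67.  66.6] longdir deg 1.0
[206 185  32  31 768] cent [0.5361 0.2432 0.005 ] rect [535.3 243.7] [82.6 80. ] longdir deg 89.8
```

Run:
```python
import cv2
i=cv2.imread('pics/side0.png')
cv2.imwrite('pics/side0L.png',cv2.resize(i[130:330,140:440],None,fx=2.66,fy=2.66,interpolation=cv2.INTER_CUBIC))
```

```text
(no output)
```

View pics/side0L.png

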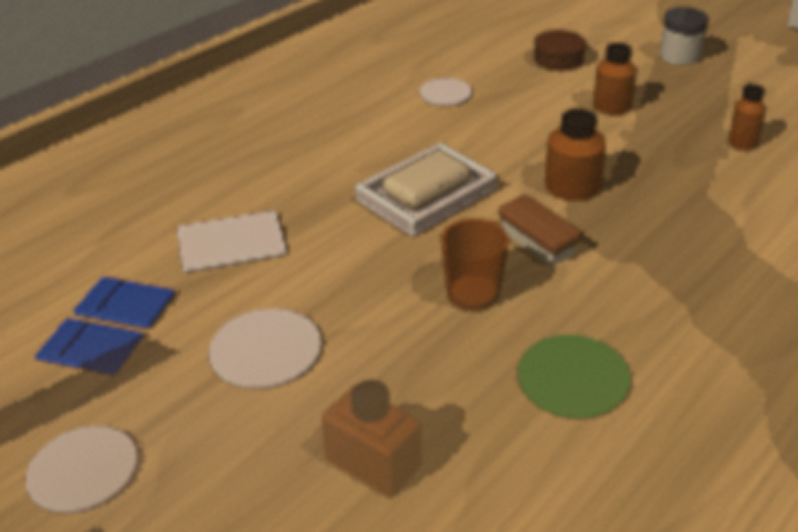

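```bash
cat >> h.py <<'E'
def st():
    o=robot.observe(); M=R.from_quat(o['tcp_rot']).as_matrix(); return o,M
def plan(tx,ty,tz,jawdeg=None):
    """translation in tool axes (cm) from measured pose, plus yaw turn about tool y to align jaw z axis to jawdeg"""
    o,M=st(); p=o['tcp_pos']; D=np.array([tx,ty,tz])-p
    j=np.degrees(np.arctan2(M[1,2],M[0,2])); 
    print('t',round(o['t'],2),'tcp',p.round(4),'jaw',j.round(2),'xdir',np.degrees(np.arctan2(M[1,0],M[0,0])).round(2),'tilt',np.round(M[:,1],4),'w',round(o['width'],3),'F',o['contact_force'].round(1),'q7',o['q'][6].round(2))
    print('shift tool cm',(M.T@D*100).round(2))
    if jawdeg is not None:
        a=(jawdeg-j+90)%180-90; print('yaw world deg',round(a,2),'=> wy',round(-np.radians(a),3))
E
python3 - <<'E'
from h import *
plan(.386,-.278,.20,0)
print(st()[1].round(3))
E
```

```text
t 0.15 tcp [ 0.2724 -0.5897  0.2217] jaw -65.2 xdir -155.2 tilt [-7.0e-04  1.3e-03 -1.0e+00] w 0.998 F [ 0.1  0.9 -0.1] q7 -0.06
shift tool cm [-23.39   2.21 -23.52]
yaw world deg 65.2 => wy -1.138
[[-0.908 -0.001  0.419]
 [-0.419  0.001 -0.908]
 [ 0.    -1.    -0.002]]
```

Request:
step_arm:
  rows: [-1, 0, -5, 0, 0, 0, 0, -1, 0, -3, 0, 0, 0, 0, -1, 0, 0, 0, 0, -0.1625, 0, -1, 0, 0, 0, 0, -0.1625, 0, -1, 0, 0, 0, 0, -0.1625, 0, -1, 0, 0, 0, 0, -0.1625, 0, -1, 0, 0, 0, 0, -0.1625, 0, -1, 0, 0, 0, 0, -0.1625, 0, -1, 0, 0, 0, 0, -0.1625, 0, -1, 0, 0, 0, 0, 0, 0]
  squeeze: 15

```text
t: 1.4
tcp_pos: [0.2725, -0.59, 0.3021]
tcp_rot: [-0.499, 0.501, -0.5, 0.5]
contact_force: [0.6, -0.6, 1.2]
width: 0.996
```

```bash
python3 -c "
from h import *
plan(.386,-.278,.18,0)"
```

```text
t 1.4 tcp [ 0.2725 -0.59    0.3021] jaw -0.13 xdir -90.13 tilt [-2.e-04  7.e-04 -1.e+00] w 0.996 F [ 0.6 -0.6  1.2] q7 1.05
shift tool cm [-31.22  12.23  11.28]
yaw world deg 0.13 => wy -0.002
```

Request:
step_arm:
  rows: [-1, -5.2, 0, 1.9, 0, 0, 0, -1, -5.2, 0, 1.9, 0, 0, 0, -1, -5.2, 2, 1.9, 0, 0, 0, -1, -5.2, 3, 1.9, 0, 0, 0, -1, -5.2, 3.6, 1.9, 0, 0, 0, -1, -5.2, 3.6, 1.8, 0, 0, 0, -1, 0, 0, 0, 0, 0, 0, -1, 0, 0, 0, 0, 0, 0]

```text
t: 2.4
tcp_pos: [0.3837, -0.2847, 0.185]
tcp_rot: [0.5, -0.5, 0.501, -0.499]
contact_force: [-0.9, -0.3, 0.4]
width: 1.0
```

```bash
python3 -c "
from h import *
plan(.386,-.278,.014,0)
d=grab('wrist','w1.png'); print(w2px(d,[.386,-.278,.066]), d['position'])"
```

```text
t 2.4 tcp [ 0.3837 -0.2847  0.185 ] jaw -0.14 xdir -90.14 tilt [ 3.0e-04 -1.2e-03 -1.0e+00] w 1.0 F [-0.9 -0.3  0.4] q7 0.59
shift tool cm [-0.69 17.1   0.23]
yaw world deg 0.14 => wy -0.002
(np.float64(320.6168440877924), np.float64(189.16118287753082)) [ 0.38385062 -0.21022001  0.34653075]
```

View pics/w1.png

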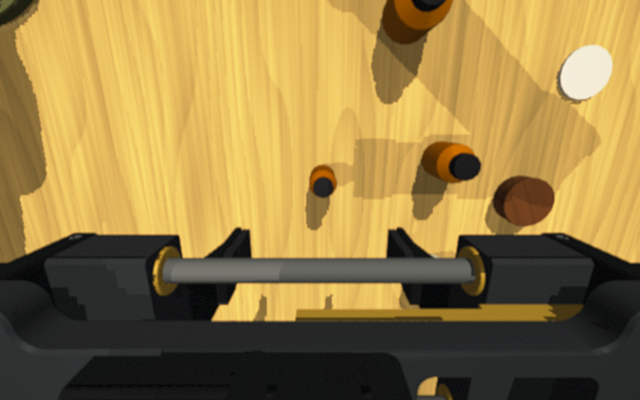

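Request:
step_arm:
  rows: [-1, -0.69, 0, 0.23, 0, 0, 0, -1, 0, 4, 0, 0, 0, 0, -1, 0, 5, 0, 0, 0, 0, -1, 0, 4, 0, 0, 0, 0, -1, 0, 3, 0, 0, 0, 0, -1, 0, 1.1, 0, 0, 0, 0, -1, 0, 0, 0, 0, 0, 0, -1, 0, 0, 0, 0, 0, 0]

```text
t: 3.45
tcp_pos: [0.3871, -0.2779, 0.0149]
tcp_rot: [0.5, -0.499, 0.501, -0.5]
contact_force: [-0.1, 0.7, -0.2]
width: 1.002
```

```bash
python3 -c "
from h import *
plan(.386,-.278,.014,0)
d=grab('wrist','w2.png')"
```

```text
t 3.45 tcp [ 0.3871 -0.2779  0.0149] jaw -0.06 xdir -90.06 tilt [ 0.002  -0.0018 -1.    ] w 1.002 F [-0.1  0.7 -0.2] q7 0.48
shift tool cm [ 0.01  0.09 -0.11]
yaw world deg 0.06 => wy -0.001
```

View pics/w2.png

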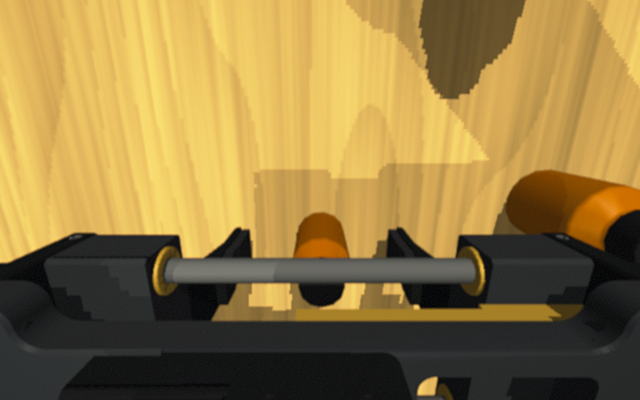

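Request:
step_arm:
  rows: [1, 0, 0, 0, 0, 0, 0, 1, 0, 0, 0, 0, 0, 0, 1, 0, 0, 0, 0, 0, 0, 1, 0, 0, 0, 0, 0, 0, 1, 0, 0, 0, 0, 0, 0, 1, 0, 0, 0, 0, 0, 0, 1, 0, 0, 0, 0, 0, 0, 1, 0, 0, 0, 0, 0, 0]

```text
t: 4.5
tcp_pos: [0.3861, -0.277, 0.0135]
tcp_rot: [0.5, -0.5, 0.5, -0.5]
contact_force: [0.1, -0.0, 0.1]
width: 0.357
```

Request:
step_arm:
  rows: [1, 0, -2, 0, 0, 0, 0, 1, 0, -4, 0, 0, 0, 0, 1, 0, -5, 0, 0, 0, 0, 1, 0, -4, 0, 0, 0, 0, 1, 0, -1, 0, 0, 0, 0, 1, 0, 0, 0, 0, 0, 0, 1, 0, 0, 0, 0, 0, 0]

```text
t: 5.38
tcp_pos: [0.385, -0.2763, 0.1717]
tcp_rot: [-0.5, 0.501, -0.499, 0.5]
contact_force: [-0.1, 0.5, -0.9]
width: 0.362
```

```bash
python3 -c "
from h import *
plan(.6873,-.1567,.16,0)
d=grab('wrist','w3.png')
print(px2w(d,464,166,0.072))"
```

```text
t 5.38 tcp [ 0.385  -0.2763  0.1717] jaw -0.03 xdir -90.03 tilt [-0.0024  0.002  -1.    ] w 0.362 F [-0.1  0.5 -0.9] q7 0.57
shift tool cm [-11.97   1.12  30.23]
yaw world deg 0.03 => wy -0.0
[ 0.52337025 -0.24199187  0.072     ]
```

View pics/w3.png

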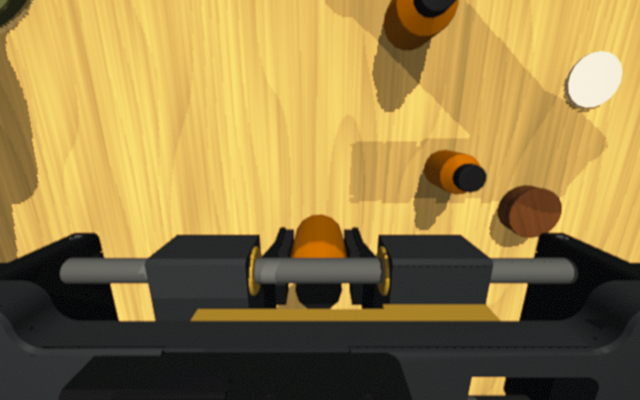

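Request:
step_arm:
  rows: [1, -2, 0, 5, 0, 0, 0, 1, -2, 0, 5, 0, 0, 0, 1, -2, 0, 5, 0, 0, 0, 1, -2, 0, 5, 0, 0, 0, 1, -2, 0, 5, 0, 0, 0, 1, -1.97, 0, 5.23, 0, 0, 0, 1, 0, 2, 0, 0, 0, 0, 1, 0, 0, 0, 0, 0, 0, 1, 0, 0, 0, 0, 0, 0]

```text
t: 6.55
tcp_pos: [0.687, -0.159, 0.1531]
tcp_rot: [-0.5, 0.501, -0.5, 0.499]
contact_force: [-0.2, -0.6, -0.0]
width: 0.364
```

```bash
python3 -c "
from h import *
plan(.6873,-.1567,.02,0)
d=grab('wrist','w4.png')
print(w2px(d,[.6873,-.1567,.005]))"
```

```text
t 6.55 tcp [ 0.687  -0.159   0.1531] jaw -0.13 xdir -90.13 tilt [-1.6e-03 -9.0e-04 -1.0e+00] w 0.364 F [-0.2 -0.6 -0. ] q7 0.01
shift tool cm [-0.24 13.3   0.05]
yaw world deg 0.13 => wy -0.002
(np.float64(318.82376574955435), np.float64(186.94374550426875))
```

View pics/w4.png

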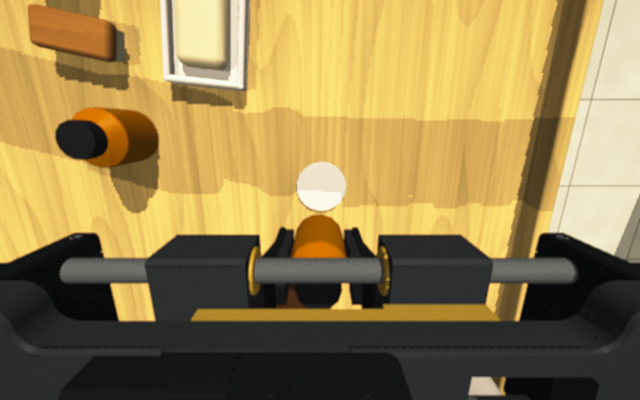

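Request:
step_arm:
  rows: [1, -0.24, 0, 0.15, 0, 0, 0, 1, 0, 4, 0, 0, 0, 0, 1, 0, 4, 0, 0, 0, 0, 1, 0, 3, 0, 0, 0, 0, 1, 0, 1.3, 0, 0, 0, 0, 1, 0, 0.7, 0, 0, 0, 0, 1, 0, 0, 0, 0, 0, 0, 1, 0, 0, 0, 0, 0, 0]

```text
t: 7.6
tcp_pos: [0.6908, -0.1552, 0.025]
tcp_rot: [0.499, -0.499, 0.501, -0.5]
contact_force: [0.0, -0.4, -0.7]
width: 0.362
```

```bash
python3 -c "
from h import *
plan(.688,-.1567,.019,0)"
```

```text
t 7.6 tcp [ 0.6908 -0.1552  0.025 ] jaw -0.03 xdir -90.04 tilt [ 2.2e-03 -6.0e-04 -1.0e+00] w 0.362 F [ 0.  -0.4 -0.7] q7 -0.04
shift tool cm [ 0.15  0.6  -0.29]
yaw world deg 0.03 => wy -0.001
```

Request:
step_arm:
  rows: [1, 0.15, 0, -0.25, 0, 0, 0, 1, 0, 0.4, 0, 0, 0, 0, 1, 0, 0.15, 0, 0, 0, 0, 1, 0, 0, 0, 0, 0, 0, 1, 0, 0, 0, 0, 0, 0]

```text
t: 8.22
tcp_pos: [0.6873, -0.1569, 0.0186]
tcp_rot: [0.5, -0.5, 0.5, -0.5]
contact_force: [-2.8, 0.1, 5.7]
width: 0.36
```

```bash
python3 -c "
from h import *
plan(.688,-.1567,.0185,0)"
```

```text
t 8.22 tcp [ 0.6873 -0.1569  0.0186] jaw -0.04 xdir -90.04 tilt [-3.e-04 -6.e-04 -1.e+00] w 0.36 F [-2.8  0.1  5.7] q7 -0.04
shift tool cm [-0.02  0.01  0.07]
yaw world deg 0.04 => wy -0.001
```

Request:
step_arm:
  rows: [0.1, 0, 0, 0, 0, 0, 0, -0.3, 0, 0, 0, 0, 0, 0, -1, 0, 0, 0, 0, 0, 0, -1, 0, 0, 0, 0, 0, 0, -1, 0, 0, 0, 0, 0, 0, -1, 0, -3, 0, 0, 0, 0, -1, 0, -5, 0, 0, 0, 0, -1, 0, -5, 0, 0, 0, 0, -1, 0, -2, 0, 0, 0, 0, -1, 0, 0, 0, 0, 0, 0]

```text
t: 9.48
tcp_pos: [0.6882, -0.1566, 0.1694]
tcp_rot: [0.499, -0.499, 0.501, -0.5]
contact_force: [0.6, 0.5, 0.2]
width: 0.999
```

```bash
python3 -c "
from h import *
plan(.5307,-.2557,.17,0)
d=grab('wrist','w5.png')
print(w2px(d,[.6873,-.1567,.005]),w2px(d,[.6873,-.1567,.071]))"
```

```text
t 9.47 tcp [ 0.6882 -0.1566  0.1694] jaw -0.03 xdir -90.03 tilt [ 2.6e-03 -8.0e-04 -1.0e+00] w 0.999 F [0.6 0.5 0.2] q7 0.01
shift tool cm [  9.92  -0.1  -15.74]
yaw world deg 0.03 => wy -0.001
(np.float64(317.3466920292501), np.float64(185.83212243035612)) (np.float64(317.2522424472434), np.float64(200.82896601644973))
```

View pics/w5.png

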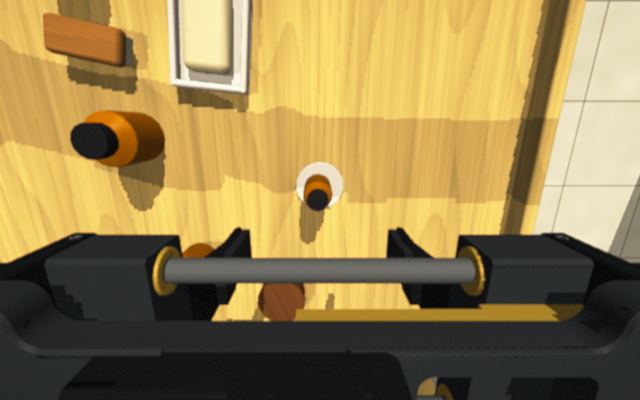

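Small bottle stands on its coaster: coaster centre about (320,185), cap (317.5,199), roughly 2–3 mm off centre. Now the medium bottle.

Request:
step_arm:
  rows: [-1, 2, 0, -3.2, 0, 0, 0, -1, 2, 0, -3.2, 0, 0, 0, -1, 2, 0, -3.2, 0, 0, 0, -1, 2, 0, -3.1, 0, 0, 0, -1, 1.9, 0, -3, 0, 0, 0, -1, 0, 0, 0, 0, 0, 0, -1, 0, 0, 0, 0, 0, 0]

```text
t: 10.4
tcp_pos: [0.5299, -0.2547, 0.1664]
tcp_rot: [-0.5, 0.501, -0.499, 0.5]
contact_force: [0.7, 0.3, -0.2]
width: 1.001
```

```bash
python3 -c "
from h import *
plan(.5307,-.2557,.014,0)
d=grab('wrist','w6.png')
print(w2px(d,[.5307,-.2557,.072]))"
```

```text
t 10.4 tcp [ 0.5299 -0.2547  0.1664] jaw -0.02 xdir -90.02 tilt [-0.0017  0.0018 -1.    ] w 1.001 F [ 0.7  0.3 -0.2] q7 0.29
shift tool cm [ 0.13 15.24  0.11]
yaw world deg 0.02 => wy -0.0
(np.float64(319.38923852489853), np.float64(203.1007309757096))
```

View pics/w6.png

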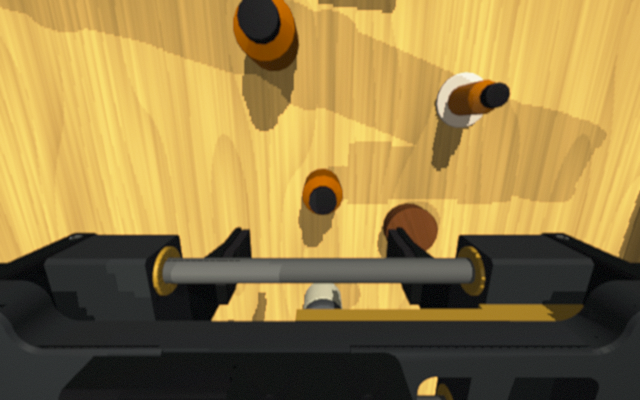

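Request:
step_arm:
  rows: [-1, 0.1, 0, 0.2, 0, 0, 0, -1, 0, 4, 0, 0, 0, 0, -1, 0, 4.4, 0, 0, 0, 0, -1, 0, 4, 0, 0, 0, 0, -1, 0, 2, 0, 0, 0, 0, -1, 0, 0.8, 0, 0, 0, 0, -1, 0, 0, 0, 0, 0, 0, 1, 0, 0, 0, 0, 0, 0]

```text
t: 11.45
tcp_pos: [0.5335, -0.2569, 0.0175]
tcp_rot: [0.5, -0.499, 0.501, -0.5]
contact_force: [-0.1, 0.0, -0.1]
width: 0.947
```

Request:
step_arm:
  rows: [1, 0, 0, 0, 0, 0, 0, 1, 0, 0, 0, 0, 0, 0, 1, 0, 0, 0, 0, 0, 0, 1, 0, 0, 0, 0, 0, 0, 1, 0, 0, 0, 0, 0, 0, 1, 0, 0, 0, 0, 0, 0]
  squeeze: 20

```text
t: 12.2
tcp_pos: [0.5325, -0.2565, 0.0161]
tcp_rot: [0.5, -0.5, 0.5, -0.5]
contact_force: [-0.1, -0.0, 0.4]
width: 0.5
```

Request:
step_arm:
  rows: [1, 0, -2, 0, 0, 0, 0, 1, 0, -4, 0, 0, 0, 0, 1, 0, -5, 0, 0, 0, 0, 1, 0, -4, 0, 0, 0, 0, 1, 0, -1, 0, 0, 0, 0, 1, 0, 0, 0, 0, 0, 0, 1, 0, 0, 0, 0, 0, 0]

```text
t: 13.08
tcp_pos: [0.5312, -0.2561, 0.1742]
tcp_rot: [-0.5, 0.501, -0.499, 0.5]
contact_force: [1.0, -0.2, -1.4]
width: 0.499
```

```bash
python3 -c "
from h import *
plan(.543,.401,.17,0)
d=grab('wrist','w7.png')"
```

```text
t 13.07 tcp [ 0.5312 -0.2561  0.1742] jaw -0.03 xdir -90.03 tilt [-0.0028  0.0014 -1.    ] w 0.499 F [ 1.  -0.2 -1.4] q7 0.29
shift tool cm [-65.71   0.51   1.15]
yaw world deg 0.03 => wy -0.0
```

View pics/w7.png

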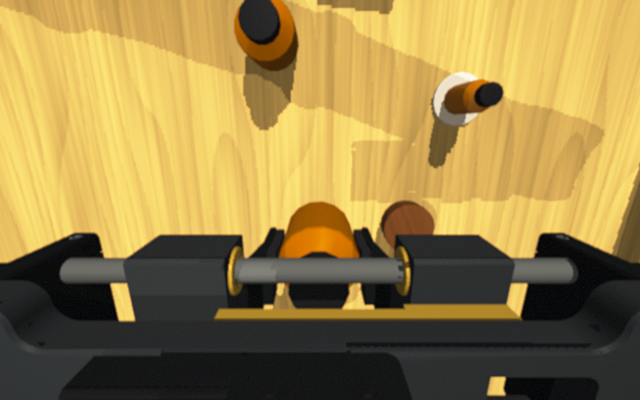

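Request:
step_arm:
  rows: [1, -3, 0, 0, 0, 0, 0, 1, -5, 0, 0, 0, 0, 0, 1, -5, 0, 0, 0, 0, 0, 1, -5, 0, 0, 0, 0, 0, 1, -5, 0, 0, 0, 0, 0, 1, -5, 0, 0, 0, 0, 0, 1, -5, 0, 0, 0, 0, 0, 1, -5, 0, 0, 0, 0, 0, 1, -5, 0, 0, 0, 0, 0, 1, -5, 0, 0, 0, 0, 0]

```text
t: 14.38
tcp_pos: [0.5318, 0.2246, 0.1746]
tcp_rot: [-0.5, 0.501, -0.5, 0.499]
contact_force: [0.5, -0.8, -0.4]
width: 0.5
```

Request:
step_arm:
  rows: [1, -5, 0, 0, 0, 0, 0, 1, -5, 0, 0, 0, 0, 0, 1, -4, 0, 0.6, 0, 0, 0, 1, -3, 0, 0.6, 0, 0, 0, 1, 0, 0, 0, 0, 0, 0, 1, 0, 0, 0, 0, 0, 0]

```text
t: 15.12
tcp_pos: [0.5443, 0.3925, 0.1746]
tcp_rot: [0.501, -0.5, 0.5, -0.499]
contact_force: [0.7, -0.4, -1.3]
width: 0.498
```

```bash
python3 -c "
from h import *
plan(.543,.401,.03,0)
d=grab('wrist','w8.png')
print(w2px(d,[.543,.401,.005]))"
```

```text
t 15.12 tcp [0.5443 0.3925 0.1746] jaw -0.03 xdir -90.03 tilt [-0.0018 -0.0019 -1.    ] w 0.498 F [ 0.7 -0.4 -1.3] q7 -0.92
shift tool cm [-0.88 14.45 -0.11]
yaw world deg 0.03 => wy -0.001
(np.float64(317.58370404612657), np.float64(177.83911404692606))
```

View pics/w8.png

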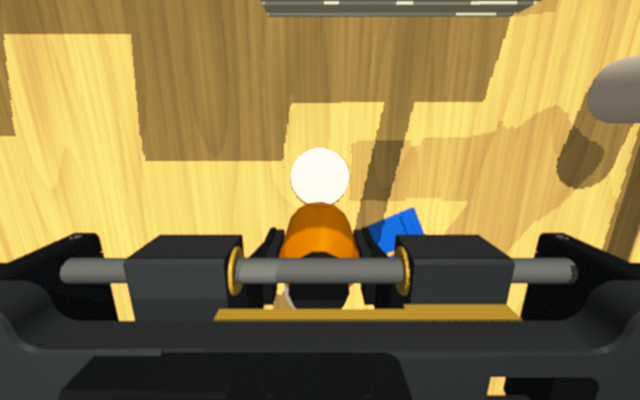

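Request:
step_arm:
  rows: [1, -0.88, 0, 0, 0, 0, 0, 1, 0, 4, 0, 0, 0, 0, 1, 0, 5, 0, 0, 0, 0, 1, 0, 4, 0, 0, 0, 0, 1, 0, 1.4, 0, 0, 0, 0, 1, 0, 0, 0, 0, 0, 0, 1, 0, 0, 0, 0, 0, 0]

```text
t: 16.05
tcp_pos: [0.5457, 0.4035, 0.0342]
tcp_rot: [-0.499, 0.5, -0.5, 0.501]
contact_force: [-0.3, 1.0, -0.1]
width: 0.499
```

```bash
python3 -c "
from h import *
plan(.544,.401,.0215,0)"
```

```text
t 16.05 tcp [0.5457 0.4035 0.0342] jaw -0.04 xdir -90.04 tilt [ 0.0027  0.0021 -1.    ] w 0.499 F [-0.3  1.  -0.1] q7 -1.0
shift tool cm [ 0.25  1.27 -0.18]
yaw world deg 0.04 => wy -0.001
```

Request:
step_arm:
  rows: [1, 0.2, 0.6, -0.15, 0, 0, 0, 1, 0, 0.4, 0, 0, 0, 0, 1, 0, 0.2, 0, 0, 0, 0, 1, 0, 0, 0, 0, 0, 0, 1, 0, 0, 0, 0, 0, 0]

```text
t: 16.68
tcp_pos: [0.5432, 0.4001, 0.0211]
tcp_rot: [0.5, -0.5, 0.5, -0.5]
contact_force: [-2.1, -2.5, 5.4]
width: 0.495
```

```bash
python3 -c "
from h import *
plan(.544,.401,.0211,0)"
```

```text
t 16.68 tcp [0.5432 0.4001 0.0211] jaw -0.04 xdir -90.04 tilt [ 3.e-04 -9.e-04 -1.e+00] w 0.495 F [-2.1 -2.5  5.4] q7 -1.0
shift tool cm [-0.09  0.    0.08]
yaw world deg 0.04 => wy -0.001
```

Touching down. Release, rise, and check.

Request:
step_arm:
  rows: [-0.1, 0, 0, 0, 0, 0, 0, -0.5, 0, 0, 0, 0, 0, 0, -1, 0, 0, 0, 0, 0, 0, -1, 0, 0, 0, 0, 0, 0, -1, 0, 0, 0, 0, 0, 0, -1, 0, -3, 0, 0, 0, 0, -1, 0, -5, 0, 0, 0, 0, -1, 0, -5, 0, 0, 0, 0, -1, 0, -2, 0, 0, 0, 0, -1, 0, 0, 0, 0, 0, 0]

```text
t: 17.92
tcp_pos: [0.5436, 0.4008, 0.1711]
tcp_rot: [-0.499, 0.5, -0.5, 0.501]
contact_force: [0.1, 0.1, -0.4]
width: 1.0
```

```bash
python3 -c "
from h import *
plan(.3945,.2688,.17,95.6)
d=grab('wrist','w9.png')"
```

```text
t 17.93 tcp [0.5436 0.4008 0.1711] jaw -0.03 xdir -90.03 tilt [ 0.0022  0.0011 -1.    ] w 1.0 F [ 0.1  0.1 -0.4] q7 -0.94
shift tool cm [ 13.21   0.06 -14.91]
yaw world deg -84.37 => wy 1.473
```

View pics/w9.png

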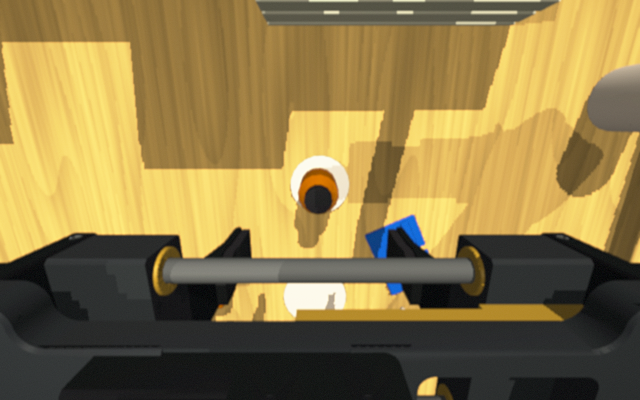

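Request:
step_arm:
  rows: [-1, 3.3, 0, -3.7, 0, 0, 0, -1, 3.3, 0, -3.7, 0, 0, 0, -1, 3.3, 0, -3.7, 0, 0, 0, -1, 3.3, 0, -3.8, 0, 0, 0, -1, 0, 0, 0, 0, 0, 0]

```text
t: 18.6
tcp_pos: [0.3914, 0.2641, 0.1676]
tcp_rot: [0.501, -0.499, 0.502, -0.497]
contact_force: [0.0, 0.2, -0.4]
width: 0.998
```

Request:
step_arm:
  rows: [-1, 0, 0, 0, 0, -0.185, 0, -1, 0, 0, 0, 0, -0.185, 0, -1, 0, 0, 0, 0, -0.185, 0, -1, 0, 0, 0, 0, -0.185, 0, -1, 0, 0, 0, 0, -0.185, 0, -1, 0, 0, 0, 0, -0.185, 0, -1, 0, 0, 0, 0, -0.185, 0, -1, 0, 0, 0, 0, -0.185, 0, -1, 0, 0, 0, 0, -0.185, 0, -1, 0, 0, 0, 0, 0, 0]

```text
t: 19.85
tcp_pos: [0.394, 0.2685, 0.1688]
tcp_rot: [-0.706, -0.032, 0.033, 0.707]
contact_force: [0.4, -0.2, 1.1]
width: 0.997
```

```bash
python3 -c "
from h import *
plan(.3945,.2688,.014,95.6)
d=grab('wrist','w10.png')
print(w2px(d,[.3945,.2688,.07]))
cv2.imwrite('pics/w10c.png',cv2.resize(d['image'][100:250,220:420,::-1],None,fx=3,fy=3))"
```

```text
t 19.85 tcp [0.394  0.2685 0.1688] jaw 95.25 xdir 5.25 tilt [-2.5e-03  8.0e-04 -1.0e+00] w 0.997 F [ 0.4 -0.2  1.1] q7 1.0
shift tool cm [9.000e-02 1.548e+01 1.000e-02]
yaw world deg 0.35 => wy -0.006
(np.float64(318.6599748379667), np.float64(201.2976136772365))
```

View pics/w10.png

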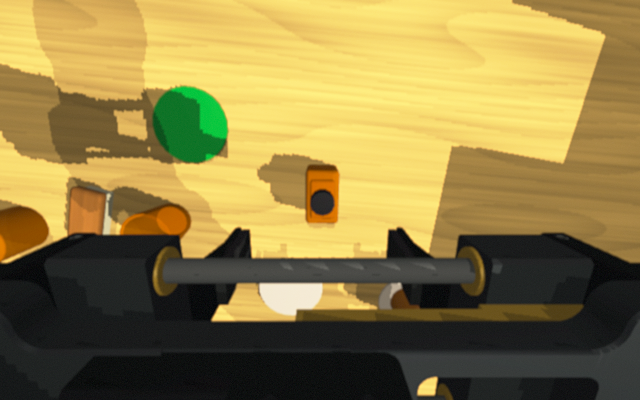

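View pics/w10c.png

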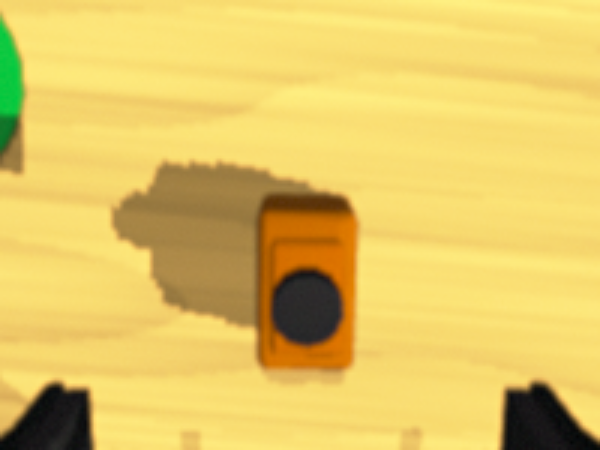

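Request:
step_arm:
  rows: [-1, 0.1, 4, 0.1, 0, 0, 0, -1, 0, 4.4, 0, 0, 0, 0, -1, 0, 4, 0, 0, 0, 0, -1, 0, 2, 0, 0, 0, 0, -1, 0, 0.9, 0, 0, 0, 0, -1, 0, 0, 0, 0, 0, 0, 1, 0, 0, 0, 0, 0, 0]

```text
t: 20.78
tcp_pos: [0.3957, 0.27, 0.0178]
tcp_rot: [-0.706, -0.033, 0.032, 0.707]
contact_force: [-0.4, 0.3, 1.0]
width: 0.949
```

Request:
step_arm:
  rows: [1, 0, 0, 0, 0, 0, 0, 1, 0, 0, 0, 0, 0, 0, 1, 0, 0, 0, 0, 0, 0, 1, 0, 0, 0, 0, 0, 0, 1, 0, 0, 0, 0, 0, 0, 1, 0, 0, 0, 0, 0, 0, 1, 0, 0, 0, 0, 0, 0]

```text
t: 21.65
tcp_pos: [0.3949, 0.2698, 0.017]
tcp_rot: [-0.706, -0.033, 0.033, 0.706]
contact_force: [-0.3, 0.9, 1.2]
width: 0.414
```

Request:
step_arm:
  rows: [1, 0, -2, 0, 0, 0, 0, 1, 0, -4, 0, 0, 0, 0, 1, 0, -5, 0, 0, 0, 0, 1, 0, -4, 0, 0, 0, 0, 1, 0, -1, 0, 0, 0, 0, 1, 0, 0, 0, 0, 0, 0]

```text
t: 22.4
tcp_pos: [0.395, 0.269, 0.1766]
tcp_rot: [0.707, 0.033, -0.033, -0.706]
contact_force: [0.2, -0.7, -1.7]
width: 0.41
```

```bash
python3 -c "
from h import *
plan(.6605,.1718,.17,146.1)
d=grab('wrist','w11.png')"
```

```text
t 22.4 tcp [0.395  0.269  0.1766] jaw 95.34 xdir 5.34 tilt [ 3.e-04 -9.e-04 -1.e+00] w 0.41 F [ 0.2 -0.7 -1.7] q7 1.0
shift tool cm [ 25.53   0.67 -12.14]
yaw world deg 50.76 => wy -0.886
```

View pics/w11.png

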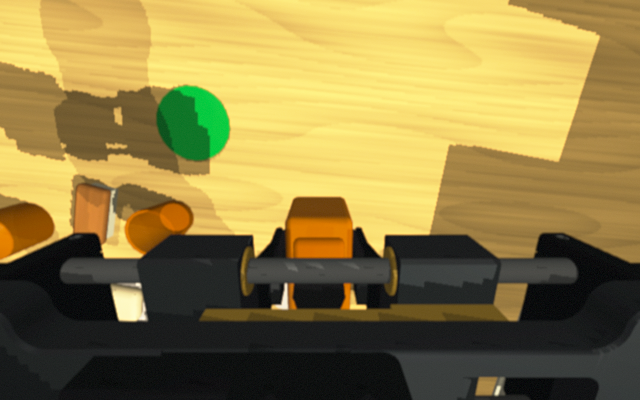

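Request:
step_arm:
  rows: [1, 4.25, 0, -2, 0, 0, 0, 1, 4.25, 0, -2, 0, 0, 0, 1, 4.25, 0, -2, 0, 0, 0, 1, 4.25, 0, -2, 0, 0, 0, 1, 4.25, 0, -2.1, 0, 0, 0, 1, 4.25, 0, -2.1, 0, 0, 0, 1, 0, 0, 0, 0, 0, 0]

```text
t: 23.32
tcp_pos: [0.6621, 0.168, 0.172]
tcp_rot: [0.707, 0.029, -0.033, -0.706]
contact_force: [-0.5, -0.9, -1.9]
width: 0.412
```

Request:
step_arm:
  rows: [1, 0, 0, 0, 0, 0.1735, 0, 1, 0, 0, 0, 0, 0.1735, 0, 1, 0, 0, 0, 0, 0.1735, 0, 1, 0, 0, 0, 0, 0.1735, 0, 1, 0, 0, 0, 0, 0.1735, 0, 1, 0, 0, 0, 0, 0.1735, 0, 1, 0, 0, 0, 0, 0.1735, 0, 1, 0, 0, 0, 0, 0.1735, 0, 1, 0, 0, 0, 0, 0.1735, 0, 1, 0, 0, 0, 0, 0.1735, 0]

```text
t: 24.58
tcp_pos: [0.6582, 0.1727, 0.1743]
tcp_rot: [-0.482, 0.519, -0.517, 0.48]
contact_force: [-0.2, -0.0, -1.0]
width: 0.41
```

Request:
step_arm:
  rows: [1, 0, 0, 0, 0, 0.1735, 0, 1, 0, 0, 0, 0, 0.1735, 0, 1, 0, 0, 0, 0, 0.1735, 0, 1, 0, 0, 0, 0, 0, 0, 1, 0, 0, 0, 0, 0, 0]

```text
t: 25.2
tcp_pos: [0.6593, 0.1723, 0.1757]
tcp_rot: [-0.335, 0.624, -0.623, 0.333]
contact_force: [-0.1, 0.2, -0.6]
width: 0.41
```

```bash
python3 -c "
from h import *
plan(.6605,.1718,.035,146.1)
d=grab('wrist','w12.png')
print(w2px(d,[.6605,.1718,.005]))
c,s=np.cos(np.radians(56.1)),np.sin(np.radians(56.1))
for a,b in [(44,32),(44,-32),(-44,-32),(-44,32)]: print(np.round(w2px(d,[.6605+(a*c-b*s)/1000,.1718+(a*s+b*c)/1000,.005]),1))"
```

```text
t 25.2 tcp [0.6593 0.1723 0.1757] jaw -33.65 xdir -123.65 tilt [-2.1e-03 -4.0e-04 -1.0e+00] w 0.41 F [-0.1  0.2 -0.6] q7 -1.02
shift tool cm [-0.04 14.07  0.15]
yaw world deg -0.25 => wy 0.004
(np.float64(319.7365766870713), np.float64(184.34100691750817))
[293.1 148.1]
[346.8 148.4]
[344.6 218.1]
[294.5 217.9]
```

View pics/w12.png

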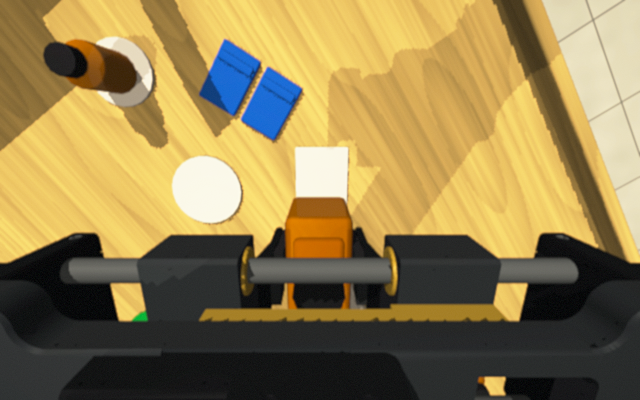

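Request:
step_arm:
  rows: [1, -0.04, 4, 0.2, 0, 0, 0, 1, 0, 5, 0, 0, 0, 0, 1, 0, 4, 0, 0, 0, 0, 1, 0, 1, 0, 0, 0, 0, 1, 0, 0, 0, 0, 0, 0, 1, 0, 0, 0, 0, 0, 0]

```text
t: 26.0
tcp_pos: [0.6637, 0.1718, 0.0394]
tcp_rot: [0.332, -0.624, 0.624, -0.334]
contact_force: [0.1, 0.3, -1.2]
width: 0.408
```

```bash
python3 -c "
from h import *
plan(.661,.1718,.0225,146.1)"
```

```text
t 26.0 tcp [0.6637 0.1718 0.0394] jaw -33.84 xdir -123.84 tilt [ 0.0036  0.0011 -1.    ] w 0.408 F [ 0.1  0.3 -1.2] q7 -1.05
shift tool cm [ 0.15  1.69 -0.23]
yaw world deg -0.06 => wy 0.001
```

Request:
step_arm:
  rows: [1, 0.1, 1, -0.15, 0, 0, 0, 1, 0, 0.4, 0, 0, 0, 0, 1, 0, 0.25, 0, 0, 0, 0, 1, 0, 0, 0, 0, 0, 0, 1, 0, 0, 0, 0, 0, 0]

```text
t: 26.62
tcp_pos: [0.6601, 0.171, 0.0221]
tcp_rot: [0.333, -0.624, 0.624, -0.332]
contact_force: [-5.1, -1.8, 7.1]
width: 0.414
```

```bash
python3 -c "
from h import *
plan(.661,.1718,.022,146.1)"
```

```text
t 26.62 tcp [0.6601 0.171  0.0221] jaw -33.86 xdir -123.86 tilt [-3.e-04 -8.e-04 -1.e+00] w 0.414 F [-5.1 -1.8  7.1] q7 -1.06
shift tool cm [-0.11  0.01  0.03]
yaw world deg -0.04 => wy 0.001
```

Request:
step_arm:
  rows: [0, 0, 0, 0, 0, 0, 0, -0.5, 0, 0, 0, 0, 0, 0, -1, 0, 0, 0, 0, 0, 0, -1, 0, 0, 0, 0, 0, 0, -1, 0, 0, 0, 0, 0, 0, -1, 0, -3, 0, 0, 0, 0, -1, 0, -5, 0, 0, 0, 0, -1, 0, -5, 0, 0, 0, 0, -1, 0, -2, 0, 0, 0, 0, -1, 0, 0, 0, 0, 0, 0]

```text
t: 27.88
tcp_pos: [0.6611, 0.1714, 0.1718]
tcp_rot: [0.332, -0.624, 0.624, -0.334]
contact_force: [-0.0, 0.3, 0.0]
width: 0.997
```

```bash
python3 -c "
from h import *
plan(.4785,-.0998,.17,0)
d=grab('wrist','w13.png')"
```

```text
t 27.88 tcp [0.6611 0.1714 0.1718] jaw -33.86 xdir -123.86 tilt [ 2.7e-03  5.0e-04 -1.0e+00] w 0.997 F [-0.   0.3  0. ] q7 -1.02
shift tool cm [32.7   0.12 -0.05]
yaw world deg 33.86 => wy -0.591
```

View pics/w13.png

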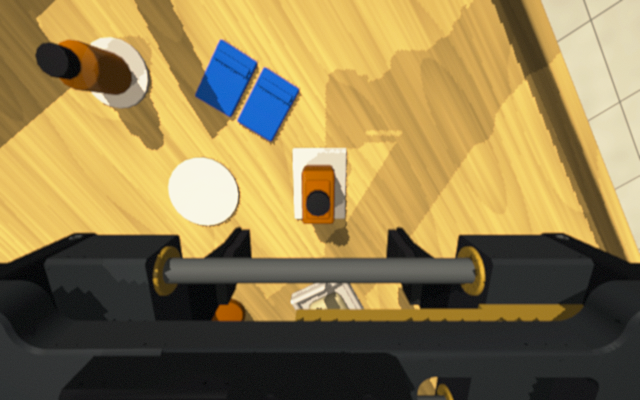

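Flask is centred and aligned on the oblong coaster. Now the big bottle.

Request:
step_arm:
  rows: [-1, 4.7, 0, 0, 0, 0, 0, -1, 4.7, 0, 0, 0, 0, 0, -1, 4.7, 0, 0, 0, 0, 0, -1, 4.7, 0, 0, 0, 0, 0, -1, 4.7, 0, 0, 0, 0, 0, -1, 4.6, 0, 0, 0, 0, 0, -1, 4.6, 0, 0, 0, 0, 0]

```text
t: 28.8
tcp_pos: [0.4755, -0.1017, 0.1679]
tcp_rot: [-0.334, 0.625, -0.623, 0.331]
contact_force: [0.0, -1.3, 0.4]
width: 1.003
```

Request:
step_arm:
  rows: [-1, 0, 0, 0, 0, -0.148, 0, -1, 0, 0, 0, 0, -0.148, 0, -1, 0, 0, 0, 0, -0.148, 0, -1, 0, 0, 0, 0, -0.147, 0, -1, 0, 0, 0, 0, 0, 0, -1, 0, 0, 0, 0, 0, 0]

```text
t: 29.55
tcp_pos: [0.4773, -0.1004, 0.1692]
tcp_rot: [-0.5, 0.501, -0.5, 0.499]
contact_force: [-0.0, 0.5, -0.5]
width: 1.002
```

```bash
python3 -c "
from h import *
plan(.4785,-.0998,.018,0)
d=grab('wrist','w14.png')
print(w2px(d,[.4785,-.0998,.078]))"
```

```text
t 29.55 tcp [ 0.4773 -0.1004  0.1692] jaw -0.15 xdir -90.15 tilt [-2.3e-03  6.0e-04 -1.0e+00] w 1.002 F [-0.   0.5 -0.5] q7 0.14
shift tool cm [-0.05 15.12  0.15]
yaw world deg 0.15 => wy -0.003
(np.float64(319.8091430949562), np.float64(202.3353659961945))
```

View pics/w14.png

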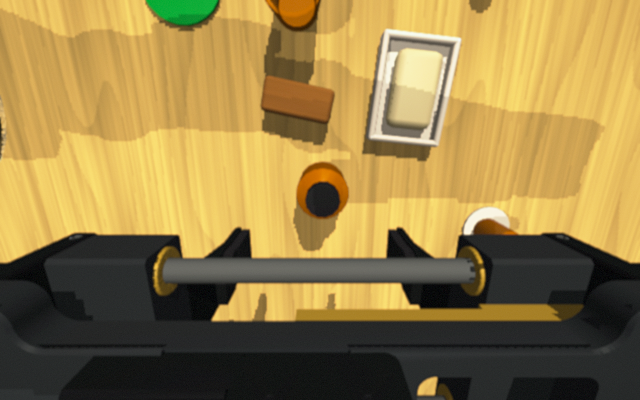

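Request:
step_arm:
  rows: [-1, -0.05, 4, 0.15, 0, 0, 0, -1, 0, 4.4, 0, 0, 0, 0, -1, 0, 4, 0, 0, 0, 0, -1, 0, 2, 0, 0, 0, 0, -1, 0, 0.6, 0, 0, 0, 0, -1, 0, 0, 0, 0, 0, 0, 1, 0, 0, 0, 0, 0, 0]
  squeeze: 25

```text
t: 30.48
tcp_pos: [0.4806, -0.1002, 0.0216]
tcp_rot: [0.5, -0.499, 0.501, -0.5]
contact_force: [-0.6, 0.7, -0.0]
width: 0.948
```

Request:
step_arm:
  rows: [1, 0, 0, 0, 0, 0, 0, 1, 0, 0, 0, 0, 0, 0, 1, 0, 0, 0, 0, 0, 0, 1, 0, 0, 0, 0, 0, 0, 1, 0, 0, 0, 0, 0, 0, 1, 0, 0, 0, 0, 0, 0]

```text
t: 31.22
tcp_pos: [0.4801, -0.1, 0.0208]
tcp_rot: [0.5, -0.5, 0.5, -0.5]
contact_force: [0.9, 0.1, 2.1]
width: 0.631
```

Request:
step_arm:
  rows: [1, 0, -2, 0, 0, 0, 0, 1, 0, -4, 0, 0, 0, 0, 1, 0, -5, 0, 0, 0, 0, 1, 0, -4, 0, 0, 0, 0, 1, 0, -1, 0, 0, 0, 0, 1, 0, 0, 0, 0, 0, 0]

```text
t: 31.98
tcp_pos: [0.4791, -0.0999, 0.1797]
tcp_rot: [-0.5, 0.5, -0.5, 0.5]
contact_force: [-0.4, -0.1, -3.1]
width: 0.634
```

```bash
python3 -c "
from h import *
plan(.5360,.2434,.17,0)
d=grab('wrist','w15.png')"
```

```text
t 31.98 tcp [ 0.4791 -0.0999  0.1797] jaw -0.0 xdir -90.0 tilt [-0.001  0.    -1.   ] w 0.634 F [-0.4 -0.1 -3.1] q7 0.15
shift tool cm [-34.33   0.96   5.69]
yaw world deg 0.0 => wy -0.0
```

View pics/w15.png

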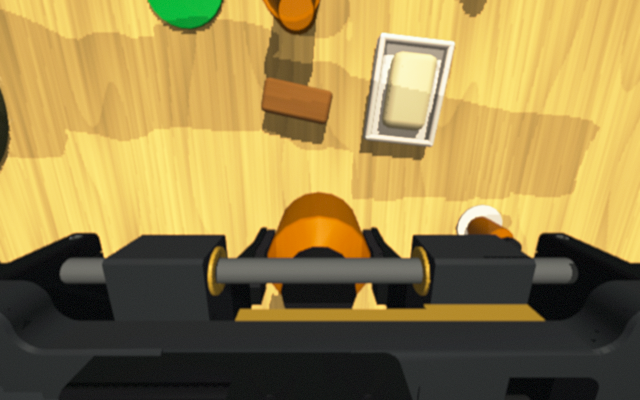

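Request:
step_arm:
  rows: [1, -3.3, 0, 0.6, 0, 0, 0, 1, -5, 0, 0.8, 0, 0, 0, 1, -5, 0, 0.9, 0, 0, 0, 1, -5, 0, 0.9, 0, 0, 0, 1, -5, 0, 0.9, 0, 0, 0, 1, -5, 0, 0.9, 0, 0, 0, 1, -4, 0, 0.4, 0, 0, 0, 1, -2, 0, 0.3, 0, 0, 0, 1, 0, 0, 0, 0, 0, 0, 1, 0, 0, 0, 0, 0, 0]

```text
t: 33.28
tcp_pos: [0.5361, 0.2414, 0.1788]
tcp_rot: [0.501, -0.5, 0.5, -0.499]
contact_force: [-0.5, -0.1, -3.1]
width: 0.632
```

```bash
python3 -c "
from h import *
plan(.5360,.2434,.04,0)
d=grab('wrist','w16.png')
print(w2px(d,[.5360,.2434,.005]))"
```

```text
t 33.27 tcp [0.5361 0.2414 0.1788] jaw -0.06 xdir -90.06 tilt [-0.0026 -0.0019 -1.    ] w 0.632 F [-0.5 -0.1 -3.1] q7 -0.6
shift tool cm [-0.23 13.88  0.02]
yaw world deg 0.06 => wy -0.001
(np.float64(318.69836141769923), np.float64(182.3189553287678))
```

View pics/w16.png

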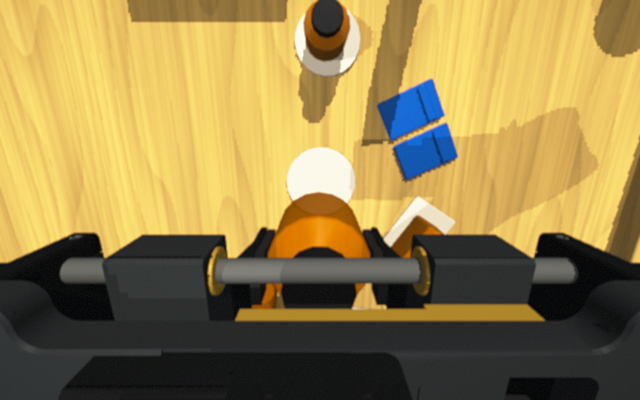

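Request:
step_arm:
  rows: [1, -0.2, 4, 0.1, 0, 0, 0, 1, 0, 5, 0, 0, 0, 0, 1, 0, 4, 0, 0, 0, 0, 1, 0, 0.9, 0, 0, 0, 0, 1, 0, 0, 0, 0, 0, 0, 1, 0, 0, 0, 0, 0, 0]

```text
t: 34.08
tcp_pos: [0.5392, 0.2455, 0.0436]
tcp_rot: [-0.499, 0.5, -0.501, 0.501]
contact_force: [0.0, 0.3, -2.4]
width: 0.634
```

```bash
python3 -c "
from h import *
plan(.537,.2434,.026,0)"
```

```text
t 34.08 tcp [0.5392 0.2455 0.0436] jaw -0.03 xdir -90.03 tilt [ 0.0034  0.0011 -1.    ] w 0.634 F [ 0.   0.3 -2.4] q7 -0.67
shift tool cm [ 0.21  1.76 -0.23]
yaw world deg 0.03 => wy -0.001
```

Request:
step_arm:
  rows: [1, 0.15, 1, -0.15, 0, 0, 0, 1, 0, 0.5, 0, 0, 0, 0, 1, 0, 0.25, 0, 0, 0, 0, 1, 0, 0, 0, 0, 0, 0, 1, 0, 0, 0, 0, 0, 0]

```text
t: 34.7
tcp_pos: [0.536, 0.2432, 0.0258]
tcp_rot: [0.5, -0.5, 0.5, -0.499]
contact_force: [-5.2, -3.4, 11.6]
width: 0.633
```

```bash
python3 -c "
from h import *
plan(.537,.2434,.0258,0)"
```

```text
t 34.7 tcp [0.536  0.2432 0.0258] jaw -0.01 xdir -90.01 tilt [-3.0e-04 -1.8e-03 -1.0e+00] w 0.633 F [-5.2 -3.4 11.6] q7 -0.68
shift tool cm [-0.02 -0.    0.1 ]
yaw world deg 0.01 => wy -0.0
```

Request:
step_arm:
  rows: [-0.4, 0, 0, 0, 0, 0, 0, -0.7, 0, 0, 0, 0, 0, 0, -1, 0, 0, 0, 0, 0, 0, -1, 0, 0, 0, 0, 0, 0, -1, 0, 0, 0, 0, 0, 0, -1, 0, -3, 0, 0, 0, 0, -1, 0, -5, 0, 0, 0, 0, -1, 0, -5, 0, 0, 0, 0, -1, 0, -5, 0, 0, 0, 0, -1, 0, -2, 0, 0, 0, 0]

```text
t: 35.95
tcp_pos: [0.5373, 0.2445, 0.2274]
tcp_rot: [-0.498, 0.499, -0.501, 0.502]
contact_force: [0.7, 0.2, -0.6]
width: 0.998
```

Request:
step_arm:
  rows: [-1, 5, 0, 0, 0, 0, 0, -1, 5, 0, 0, 0, 0, 0, -1, 5, 0, 0, 0, 0, 0, -1, 5, 0, 0, 0, 0, 0, -1, 5, 0, 0, 0, 0, 0, -1, 0, 0, 0, 0, 0, 0, -1, 0, 0, 0, 0, 0, 0]

```text
t: 36.83
tcp_pos: [0.5358, -0.0059, 0.2232]
tcp_rot: [-0.5, 0.501, -0.499, 0.5]
contact_force: [-0.1, 0.9, -0.0]
width: 1.002
```

Run:
```python
from h import *
t=grab('top','top1.png'); s=grab('side','side1.png')
cv2.imwrite('pics/top1L.png',cv2.resize(t['image'][120:290,140:500,::-1],None,fx=2.2,fy=2.2,interpolation=cv2.INTER_CUBIC))
cv2.imwrite('pics/top1Z.png',cv2.resize(t['image'][130:220,140:280,::-1],None,fx=5.5,fy=5.5,interpolation=cv2.INTER_CUBIC))
cv2.imwrite('pics/side1L.png',cv2.resize(s['image'][130:330,140:440,::-1],None,fx=2.66,fy=2.66,interpolation=cv2.INTER_CUBIC))
for n,p,h in [('big',(.5355,.2435),.083),('med',(.543,.401),.077),('small',(.6875,-.1568),.071),('flask',(.6605,.1718),.075)]:
    print(n,'cap px if centred: top',np.round(w2px(t,[*p,h]),1),'side',np.round(w2px(s,[*p,h]),1))
```

```text
big cap px if centred: top [215.7 197.5] side [236.2 230. ]
med cap px if centred: top [153.7 194.9] side [162.4 276.2]
small cap px if centred: top [374.4 137.9] side [307.9 143.1]
flask cap px if centred: top [245.2 148.5] side [223.3 194.4]
```

View pics/top1Z.png

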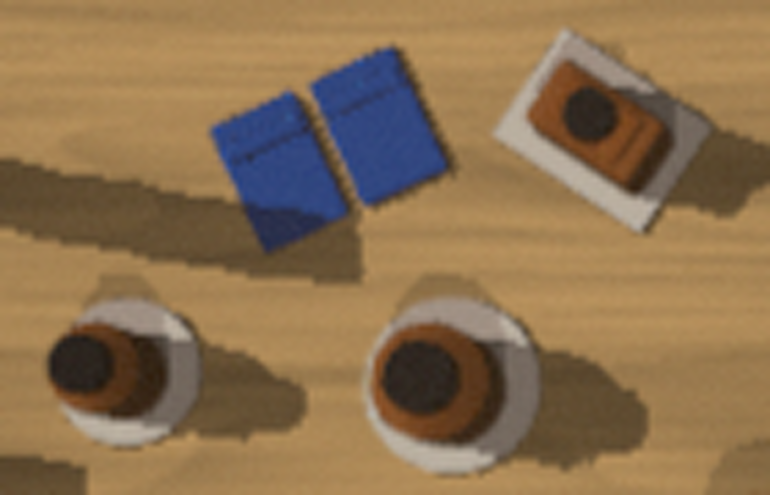

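View pics/top1L.png

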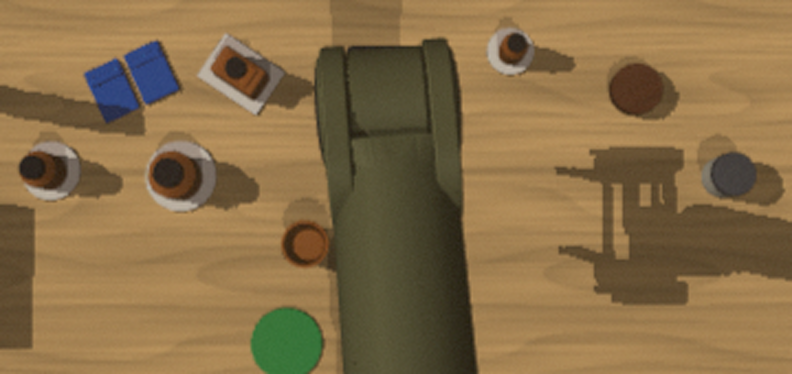

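View pics/side1L.png

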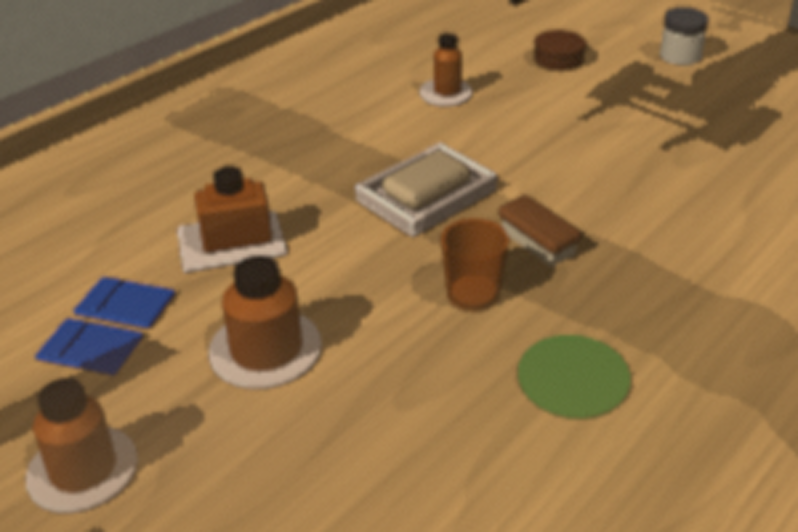

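All four caps sit within about 2 px (5 mm) of where a centred bottle's cap would appear. Tumbler and jar are unchanged, so I'm handing in.

```bash
python3 -c "
from h import *
print(robot.sign_off())"
```

```text
the job is handed in; nothing more can be done
None
```

All four bottles are upright on their own white coasters, and I handed the job in at about 37 s of the 115 s allowed. The hand-in reports no verdict, so the checks below are my own.

- **Placement:** in the last top picture the caps appear within about 2 px (roughly 2–5 mm) of where a centred bottle's cap would be, against the 12 mm limit. The last side picture shows all four standing upright.
- **Flask:** its long side follows the oblong coaster's. I set the tool's turn to within about 1° of the measured angle, and the pictures agree.
- **Left alone:** the open tumbler and the white jar look unmoved in both pictures. I did not use the green disc.
- **Robot:** the gripper ended open and clear of everything. The highest contact force I read was about 13 N, as the big bottle touched down.
- **Disagreement:** the wrist camera showed objects about 2–3 px (about 2–3 mm) to one side of where the top camera put them. This is close to the stated 2 mm calibration error, so I mostly used the top camera and shifted some targets about 1 mm towards the wrist camera's reading.

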